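# Find the free flap of the scrap box and push it open

### The arm

A 7-joint arm with a two-finger parallel gripper is mounted at the origin on the work surface. World frame = base frame: x ahead of the robot, y to its left, z up, the work surface at z = 0. Lengths are in mm, angles in rad, forces in N, time in s.
With the tool pointing down it reaches from about 400 to 875 mm from the base axis. Payload 6.5 kg.
Tool frame: the origin (TCP) lies at the very end of the fingers, on their centre line; the grasp point (between the pads) lies 19 mm behind it; z points along the fingers, y is the line along which they close (so a half turn about z gives the same grasp; the last joint's range is limited). The gripper opens to 88 mm and grips with 3 to 60 N. Pads are 18 mm wide; open, the fingers measure 123 mm over their backs; the gripper's body (75 mm by 187 mm) begins 45 mm behind the grasp point.
Start: joints at [-1.187, 0.536, -0.004, 1.538, 0.003, 1.067, -0.071], TCP at [282.605, 585.342, 238.716] pointing down, gripper open.
Joint ranges: [-2.7, 2.7], [-0.37, 2.16], [-1.27, 1.26], [0.24, 2.4], [-1.31, 4.45], [0.19, 1.91], [-2.76, 2.76]. Speed limits (rad/s): [2.39, 2.39, 3.14, 3.14, 3.14, 3.14, 3.14].

### API

Orientations are given as a unit quaternion [w, x, y, z].
In Python, from cell import arm gives the robot as it stands. Calls block until the motion is done:
- arm.movep(position, orientation): joint-space move of the TCP to a pose.
- arm.move_linear(position, rot=None, rate=150): straight line of the TCP; rot=None keeps the orientation; rate is the mean speed in mm/s.
- arm.move_j(angles): joint-space move.
- arm.let_go() and arm.clamp(): open the fingers fully, or close them until they stop; the grip force is fixed at half the most.
- arm.dwell(seconds).
- arm.solve_ik(position, orientation): joint angles nearest the present ones, or None.
- arm.observe(): the state.
- arm.capture(name): name is "scene" or "top"; returns the picture (420x560x3 uint8, blue, green, red); there is no depth.
- arm.camera_info(name): a dict with "intrinsics" (3x3 intrinsics, pixels), "R" (3x3) and "t" (3): a world point X has camera coordinates R X + t. Camera axes: x right, y down, z forward; pixel columns grow to the right and rows downward; lengths in mm; the calibration is good to about 2 mm. A picture is of the moment at which its call begins. camera_info takes no time and is no camera call.
A pose or a line that the arm cannot do raises arm.PlanningError and nothing moves.
- arm.finish_job(): hands the job in; it is judged then, once.
The state is a dict: "t": time; "q": joint angles; "qd": joint speeds; "joint_torque": joint torques, N m; "tool_pos": TCP position; "tool_rot": TCP orientation; "force": force on the tool from outside, world axes, zero at the start; "wrist_torque": the same for the moment, N m; "finger_gap": opening from 0.0 (shut) to 1.0 (fully open); "grasp_force": force on a finger pad.
Only numpy, scipy, OpenCV 4.12 (cv2) and the standard library are available. Lean on these libraries where they do the work, as an engineer would, in place of code of your own. Each camera call takes 0.05 s, during which the arm holds its last target. There are 200 camera calls.

### The job

One of the four identical flaps in the top of the scrap box is free; the other three are blocked from beneath. With shut fingertips press gently on the front part of the flaps (the side nearest the robot) until you find the one that rocks, then push its front down into the box as far as it goes, so that the flap is left standing fully open. Never force a blocked flap, grasp nothing, and leave the mug, wheel, jar and screwdriver where they are.

Things in the scene. Friction and masses are not known exactly. Their poses are not given: they have to be found in the camera images.
- scrapbox: Grey steel box fixed to the desk, 150 deep (x), 432 wide (y), 110 mm high, four flaps side by side in its top. Origin: centre of its underside; x to its rear, away from the robot, y left, z up; turned up to 0.3 rad. Openings under the flaps: 93 mm wide, x = -60 to +40 mm, clear to 85 mm below the top under the free flap. Any flap may be the free one; all look the same.
- axles (a point): Middle of the line of the four flaps' axles, 3 mm below the box's top, 10 mm behind its middle; axes as the box. All flaps turn about this line (along y). Flap centres lie at y = +157.5, +52.5, -52.5, -157.5 mm. A flap's front part (68 mm ahead of the axle) goes down into the box; its rear part (28 mm) then rises up to 30 mm above it. Pressing behind the axle moves nothing.
- flap1 (a joint): Turn of the leftmost (largest y of the box's frame) flap about its axle, rad: 0 closed and level, growing as its front edge goes down, 1.3 (75 degrees) at the stop when fully open. The free flap gives way to 1 to 3 N pressed 20 to 65 mm ahead of the axle and stays where it is left (friction 0.06 N m, no spring). A blocked flap's front edge gives 2 to 4 mm (1 mm of play, then a stiff pad of 12 N per mm) under 10 to 25 N and springs back; pressed hard it stays below 0.15.
- flap1_front (a point): Middle of the front (robot-side) edge of the leftmost (largest y of the box's frame) flap, an aluminium plate 96 deep x 90 wide x 6 mm, flush with the box; on its top face, 110 mm above the desk when closed. It moves with the flap; the axle lies 68 mm behind it.
- flap2 (a joint): Turn of the second from the left flap about its axle, rad: 0 closed and level, growing as its front edge goes down, 1.3 (75 degrees) at the stop when fully open. The free flap gives way to 1 to 3 N pressed 20 to 65 mm ahead of the axle and stays where it is left (friction 0.06 N m, no spring). A blocked flap's front edge gives 2 to 4 mm (1 mm of play, then a stiff pad of 12 N per mm) under 10 to 25 N and springs back; pressed hard it stays below 0.15.
- flap2_front (a point): Middle of the front (robot-side) edge of the second from the left flap, an aluminium plate 96 deep x 90 wide x 6 mm, flush with the box; on its top face, 110 mm above the desk when closed. It moves with the flap; the axle lies 68 mm behind it.
- flap3 (a joint): Turn of the third from the left flap about its axle, rad: 0 closed and level, growing as its front edge goes down, 1.3 (75 degrees) at the stop when fully open. The free flap gives way to 1 to 3 N pressed 20 to 65 mm ahead of the axle and stays where it is left (friction 0.06 N m, no spring). A blocked flap's front edge gives 2 to 4 mm (1 mm of play, then a stiff pad of 12 N per mm) under 10 to 25 N and springs back; pressed hard it stays below 0.15.
- flap3_front (a point): Middle of the front (robot-side) edge of the third from the left flap, an aluminium plate 96 deep x 90 wide x 6 mm, flush with the box; on its top face, 110 mm above the desk when closed. It moves with the flap; the axle lies 68 mm behind it.
- flap4 (a joint): Turn of the rightmost flap about its axle, rad: 0 closed and level, growing as its front edge goes down, 1.3 (75 degrees) at the stop when fully open. The free flap gives way to 1 to 3 N pressed 20 to 65 mm ahead of the axle and stays where it is left (friction 0.06 N m, no spring). A blocked flap's front edge gives 2 to 4 mm (1 mm of play, then a stiff pad of 12 N per mm) under 10 to 25 N and springs back; pressed hard it stays below 0.15.
- flap4_front (a point): Middle of the front (robot-side) edge of the rightmost flap, an aluminium plate 96 deep x 90 wide x 6 mm, flush with the box; on its top face, 110 mm above the desk when closed. It moves with the flap; the axle lies 68 mm behind it.
- mug: Bystander: white mug, 80 mm across, 90 mm high, loose, on the desk behind the box. Origin: centre of its underside.
- wheel: Bystander: black rubber model-car wheel lying flat, about 98 mm across, 38 mm thick, loose, on the desk to the left of the box. Origin: centre of its underside.
- gluejar: Bystander: small amber jar with black cap, 52 mm across, 75 mm high, loose, on the desk to the right of the box. Origin: centre of its underside.
- screwdriver: Bystander: screwdriver lying on the desk behind the box, roughly along it, loose. Origin: on its underside; x along its shaft.

How it is judged (in metres and radians):
On the way, in this order (a step that is already met when the one before it is completed fails the run):
1. the free flap has been pressed and rocks (value of joint any of flap1, flap2, flap3, flap4 above 0.2 rad), for 0.05 s.
2. the free flap is pushed fully open (value of joint any of flap1, flap2, flap3, flap4 above 1.1 rad), for 0.2 s.
At the end, for the whole second after the job is handed in: One flap stands open by more than 1.1 rad (63 degrees; its stop is at 75 degrees) and is at rest, the other three are closed (below 0.08 rad), and every bystander is within 30 mm of where it started (((value of joint flap1 above 1.1 rad and velocity of joint flap1 between -0.1 and 0.1 rad/s and value of joint each of flap2, flap3, flap4 below 0.08 rad) or (value of joint flap2 above 1.1 rad and velocity of joint flap2 between -0.1 and 0.1 rad/s and value of joint each of flap1, flap3, flap4 below 0.08 rad) or (value of joint flap3 above 1.1 rad and velocity of joint flap3 between -0.1 and 0.1 rad/s and value of joint each of flap1, flap2, flap4 below 0.08 rad) or (value of joint flap4 above 1.1 rad and velocity of joint flap4 between -0.1 and 0.1 rad/s and value of joint each of flap1, flap2, flap3 below 0.08 rad)) and distance of each of mug, wheel, gluejar, screwdriver from where it was at the start of the episode below 0.03 m); the robot touches nothing.
It fails at once if a flap was forced: pressed with more than 80 N (contact force between the fingers and scrapbox above 80 N).
It fails at once if the mug was lifted, carried or pushed more than 30 mm away (distance of mug from where it was at the start of the episode above 0.03 m).
It fails at once if the model-car wheel was lifted, carried or pushed more than 30 mm away (distance of wheel from where it was at the start of the episode above 0.03 m).
It fails at once if the glue jar was lifted, carried or pushed more than 30 mm away (distance of gluejar from where it was at the start of the episode above 0.03 m).
It fails at once if the screwdriver was lifted, carried or pushed more than 30 mm away (distance of screwdriver from where it was at the start of the episode above 0.03 m).
It also fails if it takes over 51 s, if anything falls off the work surface, if the arm or the gripper's body presses on something with over 40 N, if the wrist force passes 120 N, or if a joint passes its speed limit or range.

## Working session

There is one attempt and no reset: what is moved stays moved. The work goes in short steps, each a Python script; the robot and the scene stay as the last script left them, time stands still between calls to the robot, and variables do not carry over. Pictures are saved under pics/ and viewed, at most 10 in all, crops included, and the job is handed in when it is done.

```bash
mkdir -p pics; ls
python3 - <<'E'
from cell import arm
import cv2
for n in("top","scene"):
    cv2.imwrite(f"pics/{n}0.png",arm.capture(n)); i=arm.camera_info(n); print(n,i)
s=arm.observe(); print(s["t"],s["tool_rot"],s["force"])
E
```

```text
pics
top {'intrinsics': array([[396.25246014,   0.        , 278.88179012],
       [  0.        , 396.25246014, 204.26321451],
       [  0.        ,   0.        ,   1.        ]]), 'R': array([[ 0.01751498, -0.99933051, -0.03212097],
       [-0.99497152, -0.01425201, -0.09913907],
       [ 0.09861491,  0.03369587, -0.99455502]]), 't': array([  47.65727227,  641.24837405, 1056.96095828])}
scene {'intrinsics': array([[413.5492129 ,   0.        , 281.97626339],
       [  0.        , 413.5492129 , 211.46009919],
       [  0.        ,   0.        ,   1.        ]]), 'R': array([[-0.78670793,  0.61727349,  0.00800429],
       [ 0.4425677 ,  0.57299208, -0.68979265],
       [-0.43037711, -0.53912291, -0.72396273]]), 't': array([ 451.76327042, -241.41191111, 1493.7865323 ])}
0.1 [-1.08617933e-04  2.22974288e-01  9.74824036e-01 -7.44587112e-04] [-0.4443198  -0.07871839  0.47065831]
```

View pics/top0.png

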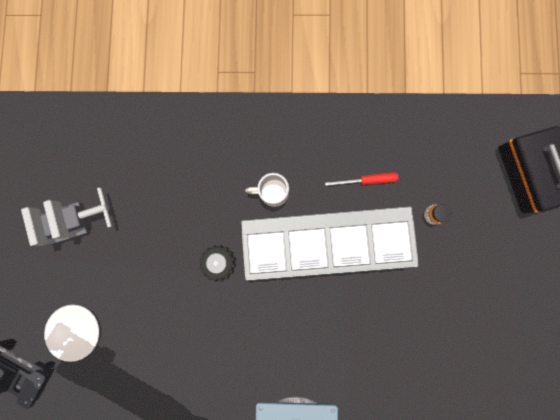

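View pics/scene0.png

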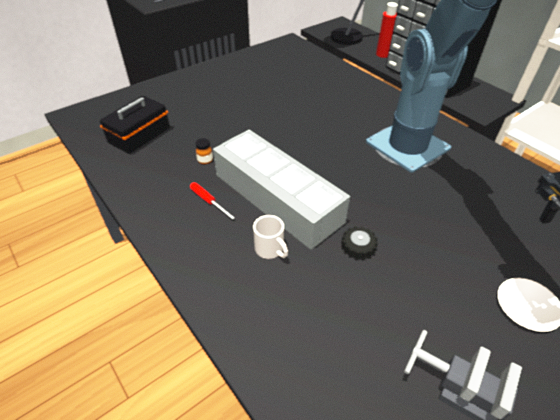

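The top view shows the box with its corners near (242,221), (412,208), (418,270) and (246,279). The white flaps are centred near (267,253), (309,249), (350,246) and (392,243). The scene view confirms the mug and screwdriver behind, the wheel to the left and the jar to the right.

```bash
cat > h.py <<'E'
from cell import arm
import cv2, numpy as np
from scipy.spatial.transform import Rotation as Ro
def ray(n,uv,z):
    i=arm.camera_info(n); d=i["R"].T@np.linalg.inv(i["intrinsics"])@[uv[0],uv[1],1]; c=-i["R"].T@i["t"]
    return c+d*(z-c[2])/d[2]
E
cat > loc.py <<'E'
from h import *
im=cv2.imread("pics/top0.png"); m=cv2.inRange(im,(225,)*3,(255,)*3); m[:,:240]=0; m[:205]=0
m=cv2.morphologyEx(m,cv2.MORPH_CLOSE,np.ones((5,5)))
m=cv2.morphologyEx(m,cv2.MORPH_OPEN,np.ones((9,9)))
C=[]
for c in cv2.findContours(m,cv2.RETR_EXTERNAL,cv2.CHAIN_APPROX_NONE)[0]:
    if cv2.contourArea(c)<500: continue
    p=[ray("top",q,110)[:2] for q in cv2.boxPoints(cv2.minAreaRect(c))]
    r=cv2.minAreaRect(np.float32([ray("top",q[0],110)[:2] for q in c])); C.append(r[0]); print(r)
C=np.array(sorted(C,key=lambda c:-c[1])); d=C[0]-C[-1]; yaw=np.arctan2(-d[0],d[1])
print(C,np.linalg.norm(np.diff(C,axis=0),axis=1),yaw)
ctr=C.mean(0); np.save("box.npy",[*ctr,yaw])
g=cv2.inRange(im,(120,)*3,(255,)*3); g[:,:238]=0; g[:206]=0;g[:,422:]=0; g[285:]=0
c=max(cv2.findContours(cv2.morphologyEx(g,cv2.MORPH_CLOSE,np.ones((5,5))),cv2.RETR_EXTERNAL,cv2.CHAIN_APPROX_NONE)[0],key=cv2.contourArea)
r=cv2.minAreaRect(np.float32([ray("top",q[0],110)[:2] for q in c])); print("box",r, "expect ctr",ctr+10*np.array([np.cos(yaw),np.sin(yaw)]))
E
python3 loc.py
```

```text
((510.88104248046875, 85.55801391601562), (94.95586395263672, 89.92823028564453), 3.678715944290161)
((520.859619140625, -19.186176300048828), (94.89380645751953, 89.32671356201172), 4.753619194030762)
((531.1905517578125, -123.40797424316406), (94.55473327636719, 89.26229858398438), 5.703336238861084)
((541.6749877929688, -227.92587280273438), (94.5207748413086, 88.97467803955078), 5.477262496948242)
[[ 510.88104248   85.55801392]
 [ 520.85961914  -19.1861763 ]
 [ 531.19055176 -123.40797424]
 [ 541.67498779 -227.9258728 ]] [105.21842698 104.73257056 105.04244151] 0.09791720870318694
box ((536.83544921875, -70.83441162109375), (151.23768615722656, 435.6473388671875), 5.66776704788208) expect ctr [536.10364968 -70.2628942 ]
```

```bash
cat >> h.py <<'E'
try:
    bx,by,yaw=np.load("box.npy"); RZ=Ro.from_euler("z",yaw)
except OSError: pass
Y=[157.5,52.5,-52.5,-157.5]
def P(i,xa,z): return RZ.apply([xa+20,Y[i],0])+[bx,by,z]   # xa: ahead(-)/behind(+) of axle
def Q(sgn,tilt=20):
    t=np.radians(tilt); z=np.array([np.sin(t),0,-np.cos(t)]); y=np.array([0,sgn,0]); x=np.cross(y,z)
    q=(RZ*Ro.from_matrix(np.c_[x,y,z])).as_quat(); return q[[3,0,1,2]]
E
python3 - <<'E'
from h import *
for s in(1,-1):
  for i in range(4):
    print(s,i,[None if (j:=arm.solve_ik(P(i,*a),Q(s))) is None else np.round(j,2).tolist() for a in((-42,150),(-8,80))])
q0=arm.observe()["q"]; arm.clamp()
s=min((1,-1),key=lambda s:np.abs(np.array(arm.solve_ik(P(0,-42,150),Q(s)))-q0).max()); print(s)
arm.movep(P(0,-42,170),Q(s)); arm.move_linear(P(0,-42,125)); o=arm.observe(); print(o["t"],o["force"],o["finger_gap"],o["tool_pos"],P(0,-42,125))
arm.move_linear(P(0,-42,124)); o=arm.observe(); print(o["t"],o["force"])
arm.move_linear(P(0,-42,122)); o=arm.observe(); print(o["t"],o["force"])
E
```

```text
1 0 [[-0.4, 0.28, 0.11, 2.29, 0.18, 0.23, 1.2], [0.03, 0.51, -0.37, 2.22, 1.22, 0.25, 0.23]]
1 1 [[-0.2, 0.29, 0.2, 2.29, -0.35, 0.24, 1.97], [0.43, 0.55, -0.56, 2.2, 1.21, 0.27, 0.51]]
1 2 [[0.3, 0.33, -0.09, 2.2, -0.29, 0.29, 2.15], [0.62, 0.57, -0.52, 2.14, 0.82, 0.22, 1.12]]
1 3 [[0.37, 0.41, 0.08, 2.08, -0.56, 0.41, 2.6], [0.62, 0.59, -0.27, 2.02, -0.08, 0.24, 2.16]]
-1 0 [[-0.74, 0.31, 0.51, 2.31, -0.38, 0.23, -1.4], None]
-1 1 [[-0.75, 0.4, 0.87, 2.31, -1.07, 0.39, -0.48], [0.43, 0.55, -0.56, 2.2, 1.21, 0.27, -2.64]]
-1 2 [[-0.18, 0.36, 0.48, 2.23, -0.85, 0.38, -0.46], [-0.08, 0.54, 0.34, 2.17, -1.21, 0.29, -0.14]]
-1 3 [[-0.13, 0.5, 0.72, 2.11, -1.06, 0.59, -0.1], [0.52, 0.58, -0.15, 2.03, -0.36, 0.25, -0.73]]
1Traceback (most recent call last):
  File "<stdin>", line 7, in <module>
cell.PlanningError: the arm cannot follow that straight line within its joint ranges
```

Run:
```python
from h import *
o=arm.observe(); print(o["t"],o["tool_pos"],o["finger_gap"])
s=1;T=8
for i in range(4): print(i,[None if (j:=arm.solve_ik(P(i,*a),Q(s,T))) is None else np.round(j,2).tolist() for a in((-42,150),(-10,82))])
def st(m=""): o=arm.observe(); print(m,round(o["t"],2),np.round(o["force"],2),np.round(o["tool_pos"],1))
arm.movep(P(0,-42,170),Q(s,T)); st()
arm.move_linear(P(0,-42,125)); st()
arm.move_linear(P(0,-42,124)); st()
arm.move_linear(P(0,-42,121)); st()
```

```text
3.3667 [489.35017808  84.24986383 170.25792298] 0.002237009864282942
0 [[-0.32, 0.34, 0.06, 2.13, 0.01, 0.53, 1.39], [-0.33, 0.51, 0.08, 2.08, -0.04, 0.41, 1.44]]
1 [[-0.04, 0.35, 0.0, 2.11, -0.02, 0.54, 1.64], [-0.11, 0.52, 0.08, 2.07, -0.12, 0.41, 1.73]]
2 [[0.19, 0.39, -0.02, 2.05, -0.06, 0.57, 1.89], [0.13, 0.55, 0.05, 2.01, -0.14, 0.45, 1.95]]
3 [[0.38, 0.46, -0.01, 1.93, -0.1, 0.63, 2.12], [0.35, 0.6, 0.0, 1.89, -0.12, 0.52, 2.12]]
 3.76 [-0.5   0.19 -1.08] [489.5  83.5 169.8]
 4.21 [ 0.34 -0.36  0.35] [487.9  83.3 124.8]
 4.46 [1.1  0.43 0.03] [489.4  83.5 124.8]
 4.71 [-0.16  0.39  0.02] [488.8  83.3 121. ]
```

```bash
cat >> h.py <<'E'
def probe(i):
    "press in 1 mm steps; True if the flap gives way"
    arm.move_linear(P(i,-42,116)); arm.dwell(.1); f0=arm.observe()["force"][2]; log=[]
    for z in range(114,99,-1):
        arm.move_linear(P(i,-42,z)); o=arm.observe(); f=o["force"][2]-f0; log.append((z,round(f,1)))
        if f>7: break
    print(i,round(o["t"],2),log)
    return f<=7
E
python3 - <<'E'
from h import *
for i in range(4):
    if i: arm.movep(P(i,-42,125),Q(1,8))
    if probe(i): print("free",i); cv2.imwrite("pics/free.png",arm.capture("top")); break
    arm.move_linear(P(i,-42,125))
E
```

```text
0 6.56 [(114, np.float64(0.2)), (113, np.float64(0.0)), (112, np.float64(-0.5)), (111, np.float64(1.2)), (110, np.float64(2.4)), (109, np.float64(9.9))]
1 9.17 [(114, np.float64(1.8)), (113, np.float64(0.1)), (112, np.float64(0.9)), (111, np.float64(1.8)), (110, np.float64(2.8)), (109, np.float64(10.6))]
2 14.03 [(114, np.float64(0.0)), (113, np.float64(-0.4)), (112, np.float64(-0.6)), (111, np.float64(0.7)), (110, np.float64(-0.0)), (109, np.float64(0.5)), (108, np.float64(-1.5)), (107, np.float64(-0.7)), (106, np.float64(0.1)), (105, np.float64(-0.1)), (104, np.float64(-0.2)), (103, np.float64(-0.7)), (102, np.float64(-0.7)), (101, np.float64(0.6)), (100, np.float64(0.4))]
free 2
```

Run:
```python
from h import *
i=2; ax=RZ.apply([1,0,0]); log=[]
for z in (94,88,82):
    arm.move_linear(P(i,-42,z),rate=60); o=arm.observe(); f=np.linalg.norm(o["force"]); log.append((z,round(f,1)))
    if f>12: break
else:
    for x in range(-38,-5,2):
        arm.move_linear(P(i,x,82),rate=60); o=arm.observe(); f=o["force"]@ax; log.append((x,round(f,1)))
        if abs(f)>10: break
print(o["t"],log,o["tool_pos"],P(i,x,82))
cv2.imwrite("pics/push.png",cv2.resize(arm.capture("scene")[100:270,180:400],None,fx=3,fy=3))
```

```text
18.075 [(94, np.float64(0.6)), (88, np.float64(1.8)), (82, np.float64(0.6)), (-38, np.float64(-1.2)), (-36, np.float64(-1.6)), (-34, np.float64(-1.8)), (-32, np.float64(-1.6)), (-30, np.float64(-0.4)), (-28, np.float64(-1.5)), (-26, np.float64(-2.1)), (-24, np.float64(-2.7)), (-22, np.float64(-1.5)), (-20, np.float64(-2.5)), (-18, np.float64(-4.4)), (-16, np.float64(-8.8)), (-14, np.float64(-15.1))] [ 533.09112802 -123.30727092   81.18995582] [ 537.25525275 -122.90245927   82.        ]
```

View pics/push.png

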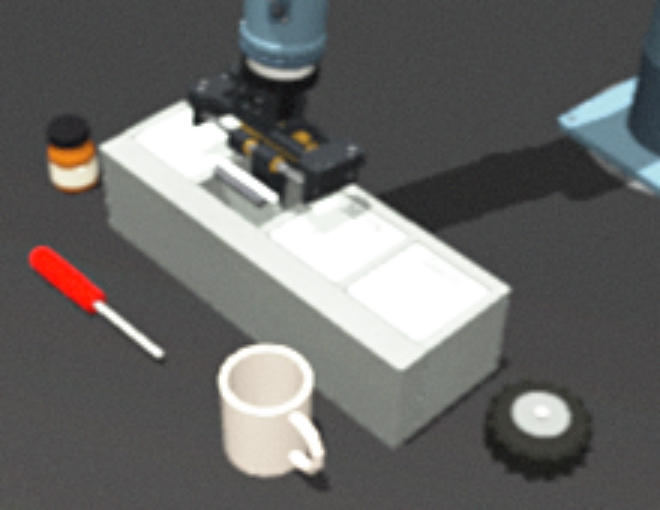

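The picture shows the third flap's rear edge standing up at about (245,185), just behind the fingers. The force rose sharply at the end, so the flap is at its stop. Next I back the fingers off forward, then lift, clear the view and check.

Run:
```python
from h import *
i=2
arm.move_linear(P(i,-40,82)); arm.move_linear(P(i,-40,190)); arm.movep(P(i,-120,260),Q(1,0)); arm.dwell(.3)
o=arm.observe(); print(o["t"],o["force"],o["tool_pos"])
a=arm.capture("scene")[100:270,180:400]; b=arm.capture("top")[150:300,180:460]
cv2.imwrite("pics/end.png",np.vstack([cv2.resize(a,(400,300)),cv2.resize(b,(400,300))]))
```

```text
20.1167 [-0.49635933  0.04628324 -0.97614147] [ 431.67772874 -133.05401906  259.03296023]
```

View pics/end.png

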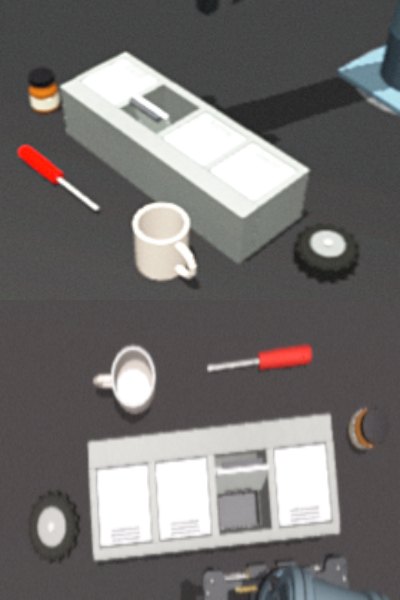

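The third flap stands steeply open at about (240,490) in the lower view. The other three lie flush and the bystanders have not moved. The fingers stalled about 18 mm ahead of the axle, which matches the 75-degree stop (about 19 mm expected, against about 25 mm at 63 degrees).

```bash
python3 -c "
from cell import arm
print(arm.finish_job())"
```

```text
the job is handed in; nothing more can be done
None
```

The third flap from the left was the free one; I pushed it down to its stop and left it standing open, with the other flaps closed and the mug, wheel, jar and screwdriver unmoved in the last pictures, then handed the job in at about 20 s (the hand-in call returned no verdict).

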